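Tip the sharpening stone out of the chopping block and lay it in its holder

TASK

The sharpening stone for the cleaver lies sunk in its close-fitting pocket in the chopping block. Press down on the end of the stone next to the thumb scoop so that its other end tips up, take it by the raised end and lift it out, then lay it flat and lengthwise on the bed of the stone holder, between the two end jaws, and let go without dropping it. Leave the two pieces of coconut on the block where they are.

Things in the scene. Friction and masses are not known exactly. Their poses are not given: they have to be found in the camera images.
- block: Thick wooden chopping block fixed to the table, 150 (its x) x 310 (its y) x 70 mm high; origin at the centre of its underside, z up. In its top is the stone's pocket, 54 mm wide (x = -27 to +27 mm), y = -11.5 to +119 mm, upright walls. The stone lies in it with 2 mm to spare at each long side, 1.5 mm at the -y end, 9 mm at the +y end; the -y half of the block is for chopping.
- fulcrum (a point): Edge across the pocket's floor, hidden under the stone, at y = +53 mm, z = 38 mm of the block (32 mm below its top), axes as the block's. On its -y side the floor is level, the stone lies there with its middle 3 mm short of the edge; on its +y side the floor slopes down at 22 degrees. A stone pushed down at its +y end see-saws over this edge; 1 N is enough.
- scoop (a point): Thumb scoop in the block's top at the pocket's +y end, 54 mm wide; this point is the foot of the scoop at the pocket's end wall (y = +119 mm, 14 mm below the block's top, axes as the block's); it rises from there to y = +151 mm. The end of the stone next to it is the one to press: when it has gone down some 12 mm the stone tips over by itself and stays, tilted 22 degrees.
- stone_mid (a point): Sharpening stone, a plain two-layer grey brick 50 (its x) x 120 (its y) x 30 mm (its z), 0.4 kg; centre point, the stone's axes. Starts level in the pocket at about x = 0, y = +50 mm of the block, long side along the block's y, top 2 mm below the block's top. Tipped, its -y end stands 19 mm above the block's top and its long sides are bare over the last 45 mm.
- holder: Stone holder fixed to the table: a black rubber bed 72 (its x) x 150 mm (its y), top 24 mm above the table, on two steel rods, with a grey jaw at each end; jaws 68 mm wide, 14 mm higher than the bed, inner faces 140 mm apart (y = -70 and +70 mm). A black clamp screw sticks out at its -y end. Origin on the table under the bed's centre, z up.
- bed (a point): Centre of the top of the holder's bed, where the middle of the stone's underside belongs; axes as the holder's (y from jaw to jaw).
- half_coconut: Half a brown coconut shell with its white flesh, cut side up, 84 mm across, 44 mm high, lying loose on the chopping end (-y) of the block; origin at the centre of its underside. Leave it.
- husk_cap: Small slice of green husk, pale cut face up, 52 mm across, 18 mm high, loose on the chopping end of the block; origin under its centre. Leave it.
Mind the look-alikes: they are no part of the job. Of the things that look like the part that bears stone_mid, the middle-sized one is meant.

How it is judged:
By the outcome, as a careful person would: the job done as asked, in the order asked, and still so for the second after the job is handed in, with the robot touching nothing.
It also fails if it takes over 43 s, if anything falls off the work surface, if the arm or the gripper's body presses on something with over 40 N, if the wrist force passes 120 N, or if a joint passes its speed limit or range.

ROBOT

A 6-joint arm with a two-finger parallel gripper is mounted at the origin on the work surface. World frame = base frame: x ahead of the robot, y to its left, z up, the work surface at z = 0. Lengths are in mm, angles in rad, forces in N, time in s.
With the tool pointing down it reaches from about 325 to 875 mm from the base axis. Payload 4.4 kg.
Tool frame: the origin (TCP) lies midway between the tips of the shut fingers; the grasp point (between the pads) lies 19 mm behind it (robot.grip_point_offset is the distance from the TCP to the grasp point, in mm); x points along the fingers, z is the direction in which the jaws open and shut, and the axes are right-handed (so a half turn about x gives the same grasp; the last joint's range is limited). The gripper opens to 85 mm and grips with 20 to 120 N. Pads are 22 mm wide; open, the fingers measure 114 mm over their backs; the gripper's body (76 mm by 85 mm) begins 54 mm behind the grasp point. The pads swing forward as they close: fully open they stand 13 mm farther back than shut.
Start: joints at [-1.379, 0.207, 1.542, -0, 1.393, -0.15], TCP at [192.718, -541.744, 231.282] pointing down, gripper open.
Joint ranges: [-2.73, 2.73], [-0.86, 2.22], [0.23, 2.46], [-1.11, 4.25], [0.08, 2.63], [-2.82, 2.82]. Speed limits (rad/s): [2.79, 2.79, 3.14, 3.14, 3.14, 3.14].

INTERFACE

Orientations are given as a rotation vector (axis times angle).
In Python, from bench import robot, optics gives the robot as it stands. The module is installed in compiled form; this text tells all that it offers.
- The arm moves only by the tool apply_moves, never from a script. Its argument "plan" is text: rows parted by semicolons, each of 7 numbers parted by spaces: the shift along the world's x, y, z in units of 40 mm (1.0 is 40 mm), then the turn, a rotation vector about the world's x, y, z in units of 5 degrees (1.0 is 5 degrees), then the finger opening in mm, from 0 to 85.4. A call has 1 to 20 rows; each row is the pose to reach, as a shift and turn from the pose commanded when the call began; what a row does not reach only later rows make up. A row lasts 1/10 s, in which the tool goes at most 50 mm and 8.59 degrees, less where a joint would pass 70% of its speed; a pose out of reach is approached as far as the arm can. A call with a gripper value outside its range is refused whole. The fingers move at their own pace and stop on an object; the grip force is fixed at half the most. Time passes only in rows, so rows that repeat a pose let the fingers close. It gives the time, the measured TCP pose, the force and the opening at its end, in the units of the state.
- robot.state(): the state, without advancing time (a new reading comes with each control period).
- optics.snapshot(name): name is "scene" or "top" or "wrist"; returns a dict with "img" (420x560x3 uint8, red, green, blue), "camera_matrix" (3x3 intrinsics, pixels), "distortion" ([k1, k2, p1, p2, k3] as OpenCV has them; the pictures are not rectified), "R" (3x3) and "t" (3): a world point X has camera coordinates R X + t. Camera axes: x right, y down, z forward; pixel columns grow to the right and rows downward; lengths in mm; the calibration is good to about 2 mm. A picture is of the moment at which its call begins. There is no depth.
- robot.job_done(): hands the job in, once; it reports no verdict.
The state is a dict: "time": time; "q": joint angles; "qvel": joint speeds; "effort": joint torques, N m; "eef_pos": TCP position; "eef_rot": TCP orientation; "contact_force": force on the tool from outside, world axes, zero at the start; "torque": the same for the moment, N m; "gripper_width": opening from 0.0 (shut) to 1.0 (fully open).
Only numpy, scipy, OpenCV 4.12 (cv2) and the standard library are available. Lean on these libraries where they do the work, as an engineer would, in place of code of your own. Each camera call takes 0.05 s, during which the arm holds its last target. There are 200 camera calls.

## Working session

There is one attempt and no reset: what is moved stays moved. The work goes in short steps, Python scripts to look and compute and a tool call to move; the robot and the scene stay as the last step left them, time stands still between calls to the robot, and variables do not carry over. Pictures are saved under pics/ and viewed, about 8 in all and at most 12, crops included, and the job is handed in when it is done.

Besides the shell and the picture viewer there is one more tool, called after "Emit:" in YAML: its name, and indented under it one key for each argument. apply_moves: Moves the arm, as the interface text tells. Its arguments: {"type":"object","properties":{"plan":{"type":"string"}},"required":["plan"]}

```bash
mkdir -p pics
cat > h.py <<'E'
import numpy as np, cv2
from bench import robot, optics
def snap(n,save=None):
    s=optics.snapshot(n)
    if save: cv2.imwrite('pics/'+save,s['img'][:,:,::-1])
    return s
def proj(s,P):
    r=cv2.Rodrigues(np.array(s['R'],float))[0]
    return cv2.projectPoints(np.array(P,float).reshape(-1,1,3),r,np.array(s['t'],float),np.array(s['camera_matrix'],float),np.array(s['distortion'],float))[0].reshape(-1,2)
def back(s,uv,z):
    n=cv2.undistortPoints(np.array(uv,float).reshape(-1,1,2),np.array(s['camera_matrix'],float),np.array(s['distortion'],float)).reshape(-1,2)
    R=np.array(s['R'],float);t=np.array(s['t'],float)
    d=np.c_[n,np.ones(len(n))]@R; c=-R.T@t
    return c+d*((np.array(z)-c[2])/d[:,2])[:,None]
E
python3 - <<'E'
from h import *
import pickle
print(robot.state())
S={}
for n in('scene','top'):
    S[n]=snap(n); 
    s=S[n]; print(n,s['camera_matrix'],-np.array(s['R']).T@np.array(s['t']))
pickle.dump(S,open('S.pkl','wb'))
im=np.hstack([S['scene']['img'],S['top']['img']])
cv2.imwrite('pics/s.png',S['scene']['img'][:,:,::-1])
cv2.imwrite('pics/t.png',cv2.resize(S['top']['img'][:,:,::-1],(800,600),interpolation=cv2.INTER_CUBIC))
E
```

```text
{'time': 0.0, 'q': array([-1.37949094e+00,  2.07436696e-01,  1.54297645e+00, -1.54331334e-05,
        1.39350713e+00, -1.50514385e-01]), 'qvel': array([-1.57105299e-04, -2.76343621e-04, -9.32158874e-04,  2.94970208e-06,
       -8.33728519e-04, -1.74111338e-04]), 'effort': array([ 2.15210821e-03, -3.83027315e+01, -2.91595066e+01,  6.03623494e-05,
        1.05057753e-02, -9.77765751e-06]), 'eef_pos': array([ 192.57014267, -540.97779316,  230.10562126]), 'eef_rot': array([ 0.95537538,  1.35347498, -0.95272603]), 'contact_force': array([ 0.91153764, -0.11600544,  0.33849973]), 'torque': array([ 0.00113883,  0.00945909, -0.01547554]), 'gripper_width': 1.000835216595491}
scene [[432.04109485   0.         285.17121301]
 [  0.         432.04109485 211.27439811]
 [  0.           0.           1.        ]] [1119.58911318 -192.03437943  788.55273825]
top [[400.29174534   0.         283.73612537]
 [  0.         400.29174534 206.69470926]
 [  0.           0.           1.        ]] [363.19178449 -12.42247275 974.33646295]
```

View pics/t.png

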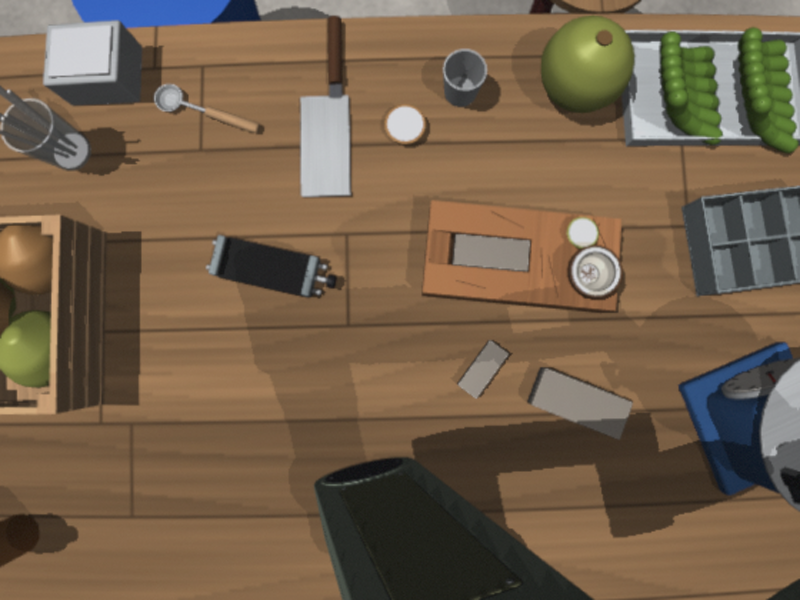

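View pics/s.png

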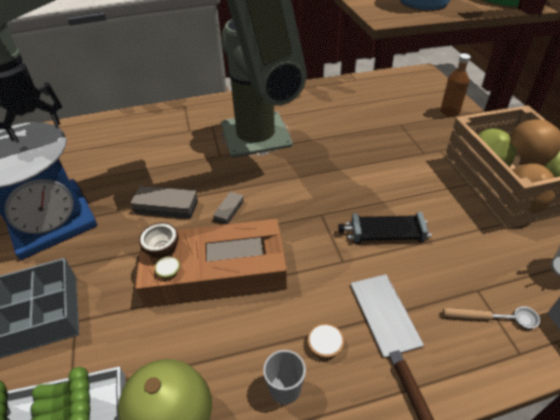

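Top view (800 px scale). Things that could be the stone: the stone in the block's pocket (490,252), a small loose grey brick (483,369) and a big loose grey brick (580,402). The middle-sized one, in the pocket, is the one meant. The holder is at (268,265) with its screw towards (335,282), and the scoop is at the left end of the pocket (440,247). Next I'll crop close.

Run:
```python
from h import *
import pickle
S=pickle.load(open('S.pkl','rb'))
im=S['top']['img'][:,:,::-1]
a=cv2.resize(im[135:225,290:442],None,fx=5,fy=5,interpolation=cv2.INTER_CUBIC)[:, :760]
b=cv2.resize(im[160:212,140:245],None,fx=5,fy=5,interpolation=cv2.INTER_CUBIC)
cv2.imwrite('pics/a.png',a)
c=np.zeros((260,760,3),np.uint8);c[:,:525]=b
cv2.imwrite('pics/b.png',c[:, :525])
```

```text
(no output)
```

View pics/a.png

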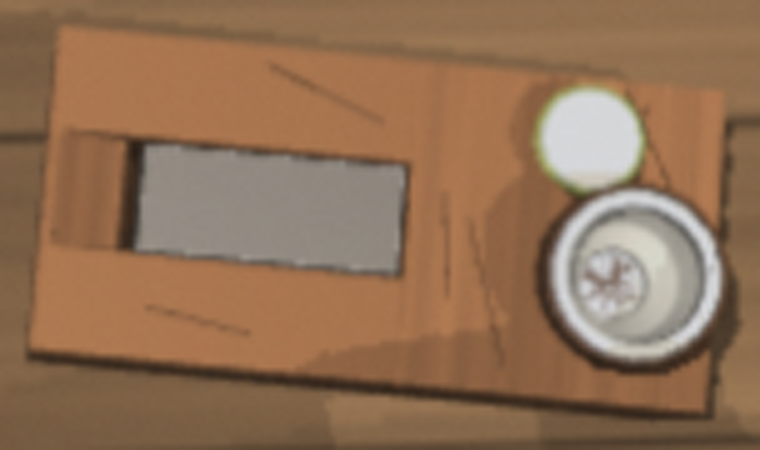

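View pics/b.png

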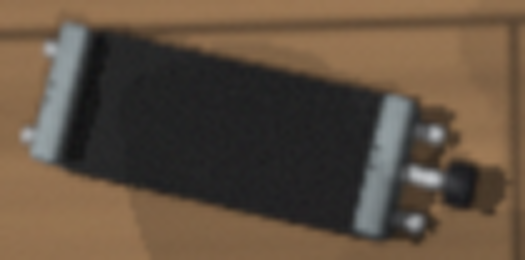

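Run:
```python
from h import *
import pickle
S=pickle.load(open('S.pkl','rb'));s=S['top']
def q(p,o,z):
    p=(np.array(p,float)-2)/5+o
    return back(s,p,[z]*len(p))[:,:2]
def fit(M,W):
    M=np.array(M,float);W=np.array(W)
    a=M-M.mean(0);b=W-W.mean(0)
    th=np.arctan2((a[:,0]*b[:,1]-a[:,1]*b[:,0]).sum(),(a*b).sum())
    R=np.array([[np.cos(th),-np.sin(th)],[np.sin(th),np.cos(th)]])
    t=W.mean(0)-R@M.mean(0); print('th',np.degrees(th),'t',t.round(1),'res',(W-M@R.T-t).round(1).tolist()); return th,t,R
B=q([(60,27),(725,92),(711,414),(30,352)],(290,135),70)
th,t,R=fit([(75,155),(75,-155),(-75,-155),(-75,155)],B)
T=q([(138,143),(407,165),(400,276),(133,250)],(290,135),68)
fit([(25,60),(25,-60),(-25,-60),(-25,60)],T)
print('stone exp',t+R@[0,50],'coconut', (q([(637,278)],(290,135),114)-t)@R, 'cap',(q([(592,138)],(290,135),88)-t)@R)
J=q([(92,32),(386,96),(357,231),(66,163)],(140,160),38)
fit([(34,70),(34,-70),(-34,-70),(-34,70)],J)
```

```text
th -6.721867941133383 t [ 500. -204.] res [[0.8, 0.3], [-0.2, 0.5], [-0.3, -1.5], [-0.3, 0.8]]
th -6.382873169038695 t [ 506.9 -152.3] res [[0.3, 2.5], [0.4, -1.8], [-1.2, -1.7], [0.5, 0.9]]
stone exp [ 505.86958781 -154.35109916] coconut [[ -22.83634986 -104.21538682]] cap [[ 42.99671339 -88.2788025 ]]
th -13.800611559721768 t [499.1 220.2] res [[-0.7, 3.9], [-2.1, -1.0], [0.1, -2.8], [2.7, -0.1]]
```

```bash
cat >> h.py <<'E'
from scipy.spatial.transform import Rotation as Ro
TH=np.radians(-6.6); BT=np.array([500.5,-203.3])
HT=np.radians(-13.8); H0=np.array([499.1,220.2])
def R2(a): return np.array([[np.cos(a),-np.sin(a)],[np.sin(a),np.cos(a)]])
def b2w(x,y): return BT+R2(TH)@[x,y]
def tool(yaw,tilt,flip=False):
    # jaw axis z along part x; tool x down; tilt>0 turns about part x (right-handed)
    ax=np.array([np.cos(yaw),np.sin(yaw),0]); z=-ax if flip else ax
    x=np.array([0,0,-1.]); M=np.c_[x,np.cross(z,x),z]
    return Ro.from_rotvec(ax*tilt)*Ro.from_matrix(M)
def delta(pos,rot):
    s=robot.state(); c=Ro.from_rotvec(s['eef_rot'])
    print('shift',((np.array(pos)-s['eef_pos'])/40).round(3),'turn',(np.degrees((rot*c.inv()).as_rotvec())/5).round(3),'t',s['time'],'pos',s['eef_pos'].round(1),'F',s['contact_force'].round(1),'w',round(s['gripper_width'],3))
E
python3 - <<'E'
from h import *
print(Ro.from_rotvec(robot.state()['eef_rot']).as_matrix().round(2))
for f in (0,1): delta([*b2w(0,100),160],tool(TH,0,f))
E
```

```text
[[-0.    0.94  0.34]
 [ 0.    0.34 -0.94]
 [-1.    0.   -0.  ]]
shift [ 7.985 10.927 -1.756] turn [-0.018 -0.017 12.764] t 0.1 pos [ 192.6 -541.1  230.2] F [-1.4 -0.1  0.4] w 1.002
shift [ 7.985 10.927 -1.756] turn [-1.9000e-02  2.1000e-02 -2.3236e+01] t 0.1 pos [ 192.6 -541.1  230.2] F [-1.4 -0.1  0.4] w 1.002
```

Emit:
apply_moves:
  plan: "0.8 1.1 0 0 0 1.28 40; 1.6 2.2 0 0 0 2.55 40; 2.4 3.3 0 0 0 3.8 40;3.2 4.4 0 0 0 5.1 40;4 5.5 0 0 0 6.4 40;4.8 6.6 0 0 0 7.7 40;5.6 7.7 0 0 0 8.9 40;6.4 8.8 0 0 0 10.2 40;7.2 9.9 0 0 0 11.5 40;7.8 10.6 0 0 0 12.4 40;8 10.9 0 0 0 12.76 40;8 10.9 0 0 0 12.76 40;8 10.9 0 0 0 12.76 40"

```text
time: 1.4
eef_pos: [512.5, -104.9, 230.6]
eef_rot: [0.089, 1.571, -0.089]
contact_force: [-0.9, -0.1, 0.0]
gripper_width: 0.471
```

Run:
```python
from h import *
delta([*b2w(0,100),160],tool(TH,0))
s=snap('wrist')
im=s['img'][:,:,::-1].copy()
def bp(x,y,z): return [*b2w(x,y),z]
P=[bp(25,110,68),bp(-25,110,68),bp(-25,-10,68),bp(25,-10,68),bp(27,119,70),bp(-27,119,70),bp(-27,-11.5,70),bp(27,-11.5,70),bp(75,155,70),bp(-75,155,70)]
for p in proj(s,P): cv2.circle(im,tuple(int(v) for v in p.round()),2,(0,0,255),-1)
cv2.imwrite('pics/w1.png',cv2.resize(im,(784,588)))
```

```text
shift [-0.013  0.025 -1.766] turn [ 0.001 -0.019 -0.022] t 1.4 pos [ 512.5 -104.9  230.6] F [-0.9 -0.1  0. ] w 0.471
```

View pics/w1.png

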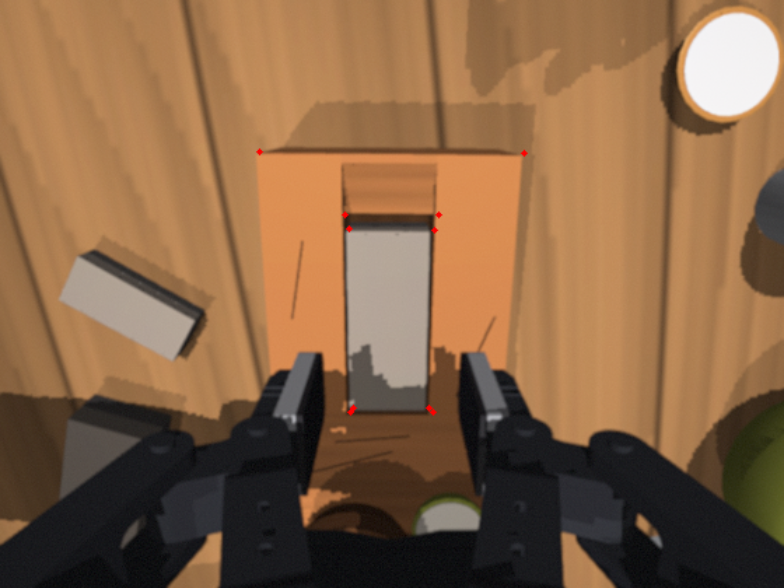

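Wrist view: the projected stone, pocket and block corners fall within about 3 px (about 1.4 mm) of the real ones, with the stone at (349,230)–(430,410). That is good enough to press.

Emit:
apply_moves:
  plan: "0 0 -0.8 0 0 0 0;0 0 -1.6 0 0 0 0;0 0 -2.4 0 0 0 0;0 0 -3.2 0 0 0 0;0 0 -3.6 0 0 0 0;0 0 -3.8 0 0 0 0;0 0 -3.85 0 0 0 0;0 0 -3.85 0 0 0 0;0 0 -3.85 0 0 0 0"

```text
time: 2.35
eef_pos: [513.7, -106.6, 78.7]
eef_rot: [0.09, 1.566, -0.092]
contact_force: [-0.0, -0.5, -0.5]
gripper_width: -0.004
```

Emit:
apply_moves:
  plan: "0 0 -0.1 0 0 0 0;0 0 -0.2 0 0 0 0;0 0 -0.25 0 0 0 0;0 0 -0.3 0 0 0 0;0 0 -0.35 0 0 0 0;0 0 -0.4 0 0 0 0;0 0 -0.45 0 0 0 0;0 0 -0.5 0 0 0 0;0 0 -0.52 0 0 0 0;0 0 -0.52 0 0 0 0"

```text
time: 3.35
eef_pos: [512.6, -105.7, 56.3]
eef_rot: [0.091, 1.569, -0.091]
contact_force: [-0.5, 1.0, -0.2]
gripper_width: -0.002
```

Emit:
apply_moves:
  plan: "0 0 0.5 0 0 0 0;0 0 1.3 0 0 0 0;0 0 2.1 0 0 0 40;-0.06 -0.6 2.8 0 0 0 85;-0.13 -1.2 3.2 0 0 0 85;-0.2 -1.8 3.2 0 0 0 85;-0.26 -2.26 3.2 0 0 0 85;-0.26 -2.26 3.2 0 0 0 85;-0.26 -2.26 3.2 0 0 0 85"

```text
time: 4.25
eef_pos: [502.2, -196.0, 184.4]
eef_rot: [0.092, 1.569, -0.091]
contact_force: [0.2, 0.8, -0.3]
gripper_width: 0.995
```

```bash
sed -i 's/BT=np.array(\[500.5/BT=np.array([500.0/' h.py
cat >> h.py <<'E'
def tip(ly,lz,x=0,a=np.radians(22)):
    y=53+(ly-3)*np.cos(a)+lz*np.sin(a); z=38-(ly-3)*np.sin(a)+lz*np.cos(a)
    return [*b2w(x,y),z]
E
python3 - <<'E'
from h import *
delta([*b2w(0,9),72],tool(TH,0))
out=[]
for n in('wrist','scene'):
    s=snap(n); im=s['img'][:,:,::-1].copy()
    for x,ly,lz in((25,-60,30),(-25,-60,30),(-25,60,30),(25,60,30)):
        cv2.circle(im,tuple(int(v) for v in proj(s,[tip(ly,lz,x)])[0].round()),1,(0,0,255),-1)
    if n=='wrist': out.append(cv2.resize(im[100:400,150:410],(520,600)))
    else: out.append(cv2.resize(im[190:310,110:310],(280,168),interpolation=cv2.INTER_CUBIC))
c=np.zeros((600,800,3),np.uint8); c[:,:520]=out[0]; c[:168,520:]=out[1]
cv2.imwrite('pics/w2.png',c)
E
```

```text
shift [-0.028  0.042 -2.809] turn [-0.009 -0.002  0.015] t 4.25 pos [ 502.2 -196.   184.4] F [ 0.2  0.8 -0.3] w 0.995
```

View pics/w2.png

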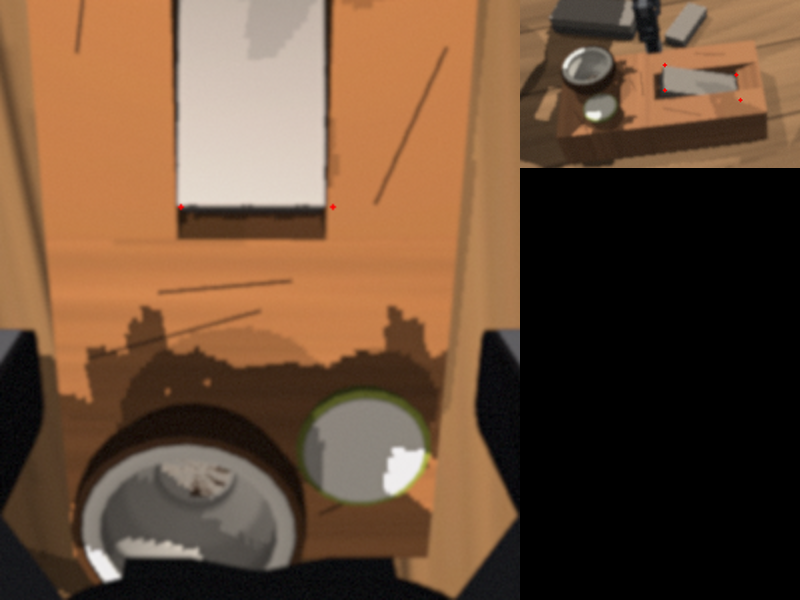

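Wrist view: the stone has tipped. Its raised end is at (178–326,207), on the predicted line and about 1.4 mm to the -x side. The coconut pieces have not moved. I'll descend and grip across the raised end.

Emit:
apply_moves:
  plan: "-0.05 0.06 -0.8 0 0 0 85;-0.05 0.06 -1.6 0 0 0 85;-0.05 0.06 -2.2 0 0 0 85;-0.05 0.06 -2.6 0 0 0 85;-0.05 0.06 -2.8 0 0 0 85;-0.05 0.06 -2.9 0 0 0 85;-0.05 0.06 -2.9 0 0 0 70;-0.05 0.06 -2.9 0 0 0 60;-0.05 0.06 -2.9 0 0 0 56;-0.05 0.06 -2.9 0 0 0 56"

```text
time: 5.35
eef_pos: [500.9, -194.1, 69.4]
eef_rot: [0.09, 1.567, -0.091]
contact_force: [-0.4, -0.4, -0.8]
gripper_width: 0.658
```

Emit:
apply_moves:
  plan: "0 0 0 0 0 0 50;0 0 0 0 0 0 46;0 0 0 0 0 0 40;0 0 0 0 0 0 40;0 0 0 0 0 0 40;0 0 0 0 0 0 40"

```text
time: 5.95
eef_pos: [500.6, -194.2, 69.0]
eef_rot: [0.09, 1.568, -0.091]
contact_force: [-1.3, -0.7, 5.0]
gripper_width: 0.565
```

Run:
```python
from h import *
delta([*b2w(0,10),68],tool(TH,0))
s=snap('scene'); cv2.imwrite('pics/s3.png',cv2.resize(s['img'][170:320,100:300,::-1],(800,600),interpolation=cv2.INTER_CUBIC))
```

```text
shift [ 0.013  0.021 -0.025] turn [0.01  0.008 0.004] t 5.95 pos [ 500.6 -194.2   69. ] F [-1.3 -0.7  5. ] w 0.565
```

View pics/s3.png

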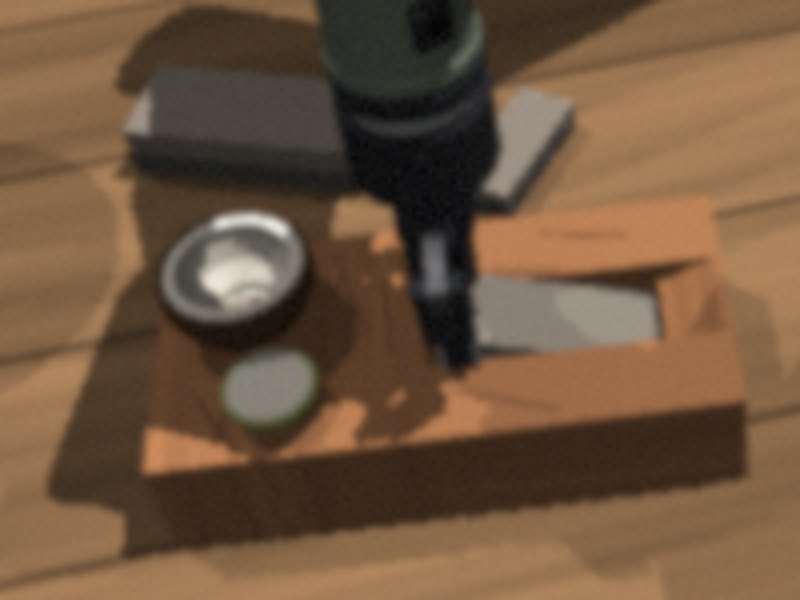

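Scene view: the fingers straddle the raised end of the stone (455,330) and are closed on it at 0.565 of full opening. The coconut pieces are untouched. Now I'll lift slowly.

Emit:
apply_moves:
  plan: "0 0 0.06 0 0 0 40;-0.01 -0.03 0.15 0 0 0 40;-0.01 -0.06 0.28 0 0 0 40;-0.01 -0.08 0.43 0 0 0 40;-0.01 -0.08 0.6 0 0 0 40;-0.01 -0.08 0.8 0 0 0 40;-0.01 -0.08 1.05 0 0 0 40;-0.01 -0.08 1.3 0 0 0 40;-0.01 -0.08 1.6 0 0 0 40;-0.01 -0.08 1.9 0 0 0 40;-0.01 -0.08 2.2 0 0 0 40;-0.01 -0.08 2.5 0 0 0 40;-0.01 -0.08 2.6 0 0 0 40;-0.01 -0.08 2.6 0 0 0 40;-0.01 -0.08 2.6 0 0 0 40"

```text
time: 7.5
eef_pos: [499.6, -196.8, 172.1]
eef_rot: [0.091, 1.57, -0.09]
contact_force: [0.2, 0.3, -4.1]
gripper_width: 0.569
```

Run:
```python
from h import *
delta([*b2w(0,10),68],tool(TH,0)); print(robot.state()['torque'])
out=[]
for n in('scene','wrist','top'):
    s=snap(n); im=s['img'][:,:,::-1]
    out.append(im[110:310,100:300] if n=='scene' else im[60:360,130:430] if n=='wrist' else im[120:230,290:430])
c=np.zeros((400,800,3),np.uint8)
c[:,:400]=cv2.resize(out[0],(400,400),interpolation=cv2.INTER_CUBIC)
c[:,400:]=cv2.resize(out[1],(400,400))
cv2.imwrite('pics/s4.png',c)
```

```text
shift [ 0.04   0.085 -2.602] turn [-0.005 -0.009  0.003] t 7.5 pos [ 499.6 -196.8  172.1] F [ 0.2  0.3 -4.1] w 0.569
[-0.25398771  0.03998871  0.01292336]
```

View pics/s4.png

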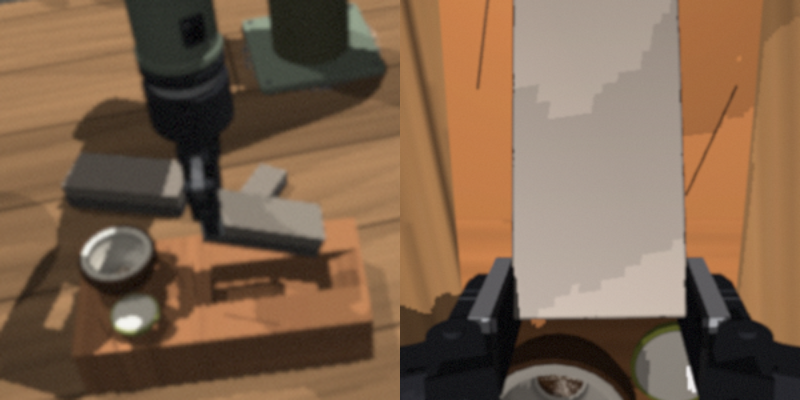

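Scene and wrist views: the stone hangs clear of the pocket, gripped by its end with the end edge at wrist-crop row 318. The coconut pieces are in place. Next I'll measure its tilt in the hand by grey segmentation.

Run:
```python
from h import *
s=snap('wrist'); hsv=cv2.cvtColor(s['img'],cv2.COLOR_RGB2HSV)
g=((hsv[...,1]<60)&(hsv[...,2]>70)).astype(np.uint8)
g=cv2.morphologyEx(g,cv2.MORPH_OPEN,np.ones((7,7)))
n,l=cv2.connectedComponents(g); k=l[200,280]; m=l==k
for r in (20,40,100,200,290): 
    w=np.where(m[r])[0]; print(r,w.min() if len(w) else None,w.max() if len(w) else None)
for c in (230,260,280,300,320): w=np.where(m[:,c])[0]; print('col',c,w.min(),w.max())
T=robot.state(); tcp=T['eef_pos']; 
# hypothesis: near top edge at block-offset/height from TCP as at grasp; tilt a
ex=np.r_[R2(TH)@[1,0],0]; ey=np.r_[R2(TH)@[0,1],0]; ez=np.array([0,0,1.])
for a in (18,20,22,24,26,30):
    a=np.radians(a)
    near=tcp+ey*(5.8-10)+ez*(89.4-69)
    d=ey*np.cos(a)-ez*np.sin(a)
    print(round(np.degrees(a)),proj(s,[near-25*ex,near+25*ex,near+120*d-25*ex,near+120*d+25*ex]).round(1).tolist())
cv2.imwrite('pics/w5.png',s['img'][:,:,::-1])
```

```text
20 216 335
40 216 336
100 215 338
200 215 341
290 218 344
col 230 2 298
col 260 2 298
col 280 1 298
col 300 1 298
col 320 1 297
18 [[213.9, 301.2], [346.7, 301.4], [215.9, -11.2], [345.0, -11.3]]
20 [[213.9, 301.2], [346.7, 301.4], [217.7, -5.1], [343.2, -5.2]]
22 [[213.9, 301.2], [346.7, 301.4], [219.3, 1.0], [341.5, 0.9]]
24 [[213.9, 301.2], [346.7, 301.4], [220.9, 7.2], [340.0, 7.1]]
26 [[213.9, 301.2], [346.7, 301.4], [222.4, 13.4], [338.5, 13.3]]
30 [[213.9, 301.2], [346.7, 301.4], [225.1, 25.7], [335.7, 25.6]]
```

Tilt in hand is about 22.5° and the stone is centred. Before carrying it over I'll check the holder pose by overlaying the model on two cameras.

Run:
```python
from h import *
import pickle
S=pickle.load(open('S.pkl','rb'))
def hw(x,y,z): return [*(H0+R2(HT)@[x,y]),z]
c=np.zeros((600,800,3),np.uint8)
for i,(n,(r0,r1,c0,c1)) in enumerate({'top':(160,215,140,245),'scene':(200,252,335,440)}.items()):
    s=S[n]; f=5; im=cv2.resize(s['img'][r0:r1,c0:c1,::-1],None,fx=f,fy=f,interpolation=cv2.INTER_CUBIC)
    for P,col in (([hw(a,b,38) for a,b in((34,70),(34,-70),(-34,-70),(-34,70))],(0,0,255)),([hw(a,b,24) for a,b in((36,70),(36,-70),(-36,-70),(-36,70))],(0,255,255))):
        p=((proj(s,P)-[c0,r0])*f+2).round().astype(np.int32); 
        cv2.polylines(im,[p],True,col,1)
    c[i*290:i*290+im.shape[0],:im.shape[1]]=im
cv2.imwrite('pics/hh.png',c)
```

```text
(no output)
```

View pics/hh.png

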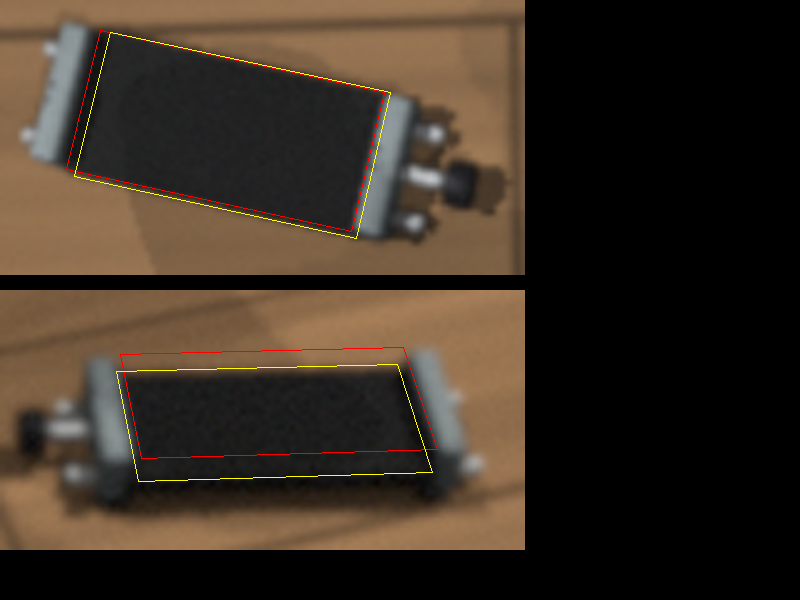

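The holder model fits both cameras to within 1–3 mm, with the jaws just outside the red lines (top view jaw inner edges at (92,32) and (386,96)). I'll move the target +1 mm along its y and carry the stone over.

```bash
sed -i 's/H0=np.array(\[499.1,220.2\])/H0=np.array([499.3,221.0])/' h.py
python3 - <<'E'
from h import *
p=H0+R2(HT)@[0,-48.6]
for z in (160,90,37): delta([*p,z],tool(HT,np.radians(22.5)))
E
```

```text
shift [-0.293  9.261 -0.291] turn [ 4.421 -0.814 -1.422] t 7.7 pos [ 499.4 -196.6  171.6] F [-1.1  0.2 -4.6] w 0.564
shift [-0.293  9.261 -2.041] turn [ 4.421 -0.814 -1.422] t 7.7 pos [ 499.4 -196.6  171.6] F [-1.1  0.2 -4.6] w 0.564
shift [-0.293  9.261 -3.366] turn [ 4.421 -0.814 -1.422] t 7.7 pos [ 499.4 -196.6  171.6] F [-1.1  0.2 -4.6] w 0.564
```

Emit:
apply_moves:
  plan: "0 0.2 0 0.05 0 0 40;0 0.6 0 0.2 -0.05 -0.1 40;-0.03 1.1 0 0.5 -0.1 -0.2 40;-0.05 1.7 0 0.8 -0.15 -0.25 40;-0.08 2.4 0 1.1 -0.2 -0.35 40;-0.1 3.1 0 1.5 -0.3 -0.5 40;-0.12 3.8 0 1.8 -0.35 -0.6 40;-0.15 4.5 0 2.2 -0.4 -0.7 40;-0.18 5.2 0 2.5 -0.45 -0.8 40;-0.2 5.9 0 2.8 -0.5 -0.9 40;-0.22 6.6 0 3.2 -0.6 -1 40;-0.24 7.3 0 3.5 -0.65 -1.15 40;-0.26 8 0 3.8 -0.7 -1.25 40;-0.28 8.5 0 4.1 -0.75 -1.3 40;-0.29 8.9 0 4.3 -0.8 -1.4 40;-0.29 9.15 0 4.4 -0.81 -1.42 40;-0.29 9.26 0 4.42 -0.81 -1.42 40;-0.29 9.26 0 4.42 -0.81 -1.42 40;-0.29 9.26 0 4.42 -0.81 -1.42 40"

```text
time: 9.6
eef_pos: [488.6, 173.0, 172.5]
eef_rot: [0.489, 1.492, 0.118]
contact_force: [-0.1, 0.2, -4.6]
gripper_width: 0.569
```

Run:
```python
from h import *
p=H0+R2(HT)@[0,-48.6]
delta([*p,75],tool(HT,np.radians(22.5)))
s=snap('scene'); f=4;r0,c0=130,320
im=cv2.resize(s['img'][r0:r0+130,c0:c0+160,::-1],None,fx=f,fy=f,interpolation=cv2.INTER_CUBIC)
st=robot.state(); Rc=Ro.from_rotvec(st['eef_rot']); ref=tool(HT,np.radians(22.5))
E=(Rc*ref.inv()).as_matrix()@np.c_[np.r_[R2(HT)[:,0],0],np.r_[R2(HT)[:,1],0],[0,0,1]]
bc=st['eef_pos']+E@[0,48.6,-13.1]; print('bottom centre',bc)
for lz,col in((30,(0,0,255)),(0,(0,255,255))):
    P=[bc+E@[a,b,lz] for a,b in((25,60),(25,-60),(-25,-60),(-25,60))]
    cv2.polylines(im,[((proj(s,P)-[c0,r0])*f+2).round().astype(np.int32)],True,col,1)
cv2.imwrite('pics/s6.png',im)
s=snap('top'); cv2.imwrite('pics/t6.png',s['img'][:,:,::-1])
```

```text
shift [-0.023  0.021 -2.438] turn [0.019 0.014 0.009] t 9.6 pos [488.6 173.  172.5] F [-0.1  0.2 -4.6] w 0.569
bottom centre [500.34957959 220.01267255 159.37000301]
```

View pics/s6.png

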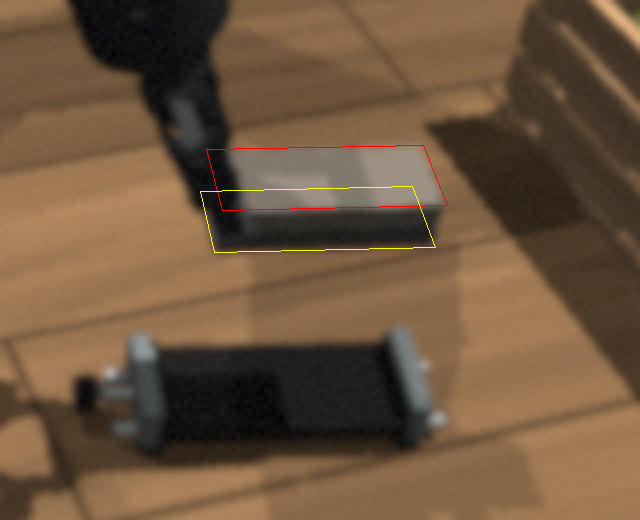

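Scene view: the stone is level in the hand and within a few px of the model, with its far end at (422,147)–(446,207). The holder is clear below. I'll lower to just above the bed.

Emit:
apply_moves:
  plan: "-0.02 0.02 -0.3 0 0 0 40;-0.02 0.02 -0.8 0 0 0 40;-0.02 0.02 -1.4 0 0 0 40;-0.02 0.02 -2 0 0 0 40;-0.02 0.02 -2.5 0 0 0 40;-0.02 0.02 -2.8 0 0 0 40;-0.02 0.02 -3 0 0 0 40;-0.02 0.02 -3.08 0 0 0 40;-0.02 0.02 -3.08 0 0 0 40;-0.02 0.02 -3.08 0 0 0 40"

```text
time: 10.7
eef_pos: [488.5, 174.2, 50.1]
eef_rot: [0.489, 1.491, 0.119]
contact_force: [0.2, 0.4, -4.3]
gripper_width: 0.566
```

Run:
```python
from h import *
p=H0+R2(HT)@[0,-48.6]
delta([*p,37],tool(HT,np.radians(22.5)))
out=[]
s=snap('scene'); a=cv2.resize(s['img'][180:260,330:450,::-1],(600,400),interpolation=cv2.INTER_CUBIC)
s=snap('top'); b=cv2.resize(s['img'][155:215,140:250,::-1],(360,196),interpolation=cv2.INTER_CUBIC)
c=np.zeros((600,600,3),np.uint8); c[:400]=a; c[404:,:360]=b
cv2.imwrite('pics/s7.png',c)
```

```text
shift [-0.019 -0.011 -0.328] turn [0.012 0.033 0.006] t 10.7 pos [488.5 174.2  50.1] F [ 0.2  0.4 -4.3] w 0.566
```

View pics/s7.png

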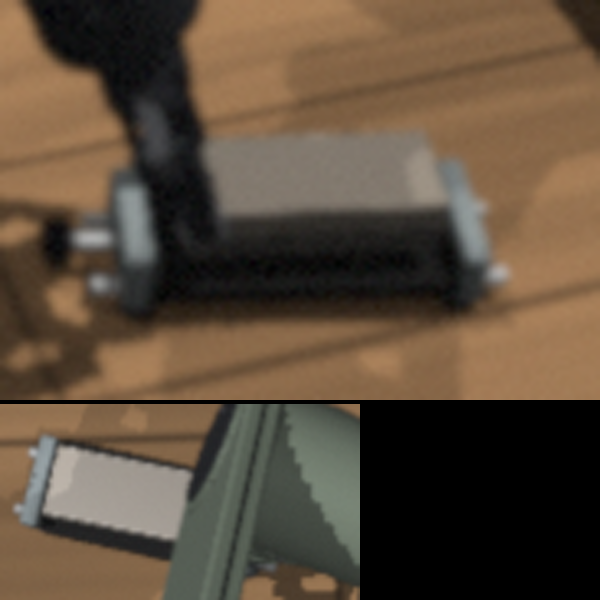

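Run:
```python
from h import *
s=snap('top'); f=110/360
P=np.array([(62,444),(42,514)],float); P=np.c_[140+P[:,0]*f,155+(P[:,1]-404)*196/196*60/196]
w=back(s,P,[67,67])[:,:2]; print(((w-H0)@R2(HT)).round(1))
J=np.array([(57,440),(37,524)],float); J=np.c_[140+J[:,0]*f,155+(J[:,1]-404)*60/196]
print(((back(s,J,[38,38])[:,:2]-H0)@R2(HT)).round(1))
```

```text
[[ 26.6  59.6]
 [-24.8  61.4]]
[[ 32.   74.1]
 [-31.1  73.5]]
```

Emit:
apply_moves:
  plan: "-0.01 0.02 -0.1 0 0 0 40;-0.01 0.02 -0.18 0 0 0 40;-0.01 0.02 -0.22 0 0 0 40;-0.01 0.02 -0.26 0 0 0 40;-0.01 0.02 -0.28 0 0 0 40;-0.01 0.02 -0.28 0 0 0 40"

```text
time: 11.45
eef_pos: [487.0, 175.1, 37.9]
eef_rot: [0.489, 1.493, 0.118]
contact_force: [0.5, 0.6, -4.8]
gripper_width: 0.568
```

Emit:
apply_moves:
  plan: "0 0 -0.025 0 0 0 40;0 0 -0.035 0 0 0 40;0 0 -0.035 0 0 0 40"

```text
time: 11.75
eef_pos: [487.3, 175.1, 37.5]
eef_rot: [0.489, 1.493, 0.119]
contact_force: [-4.4, -2.9, 5.0]
gripper_width: 0.565
```

```bash
python3 -c "
from h import *
s=robot.state();print(s['torque'],s['contact_force'])"
```

```text
[-0.51556047  0.60070296  0.2130366 ] [-4.43509854 -2.88310741  4.99735486]
```

Emit:
apply_moves:
  plan: "0 0 -0.015 0 0 0 40;0 0 -0.015 0 0 0 40"

```text
time: 11.95
eef_pos: [487.3, 175.1, 37.4]
eef_rot: [0.489, 1.493, 0.12]
contact_force: [-6.6, -5.3, 10.6]
gripper_width: 0.568
```

```bash
python3 -c "
from h import *
s=robot.state();print(s['torque'],s['contact_force'],s['eef_pos'])"
```

```text
[-0.45548964  0.85678659  0.29019303] [-6.56529225 -5.30650239 10.59466384] [487.31845867 175.06571247  37.4442815 ]
```

Contact torques show the near (gripped) end touching first. I'll pitch the far end down slightly so it lies flat before letting go.

Emit:
apply_moves:
  plan: "0 0 0 -0.06 0.015 0 40;0 0 0 -0.12 0.03 0 40;0 0 0 -0.12 0.03 0 40"

```text
time: 12.25
eef_pos: [487.6, 175.2, 37.4]
eef_rot: [0.481, 1.494, 0.111]
contact_force: [-5.7, -4.1, 8.5]
gripper_width: 0.567
```

Run:
```python
from h import *
st=robot.state();print(st['torque'],st['contact_force'],st['eef_pos'])
# far-end visual: top image grey stone far edge & scene
s=snap('scene'); f=5;r0,c0=185,335
im=cv2.resize(s['img'][r0:r0+75,c0:c0+115,::-1],None,fx=f,fy=f,interpolation=cv2.INTER_CUBIC)
cv2.imwrite('pics/s8.png',im)
```

```text
[-0.29886716  0.70187355  0.33417741] [-5.72619195 -4.0660959   8.53567124] [487.61969243 175.17168363  37.44733924]
```

Emit:
apply_moves:
  plan: "0 0 0 -0.1 0.025 0 40;0 0 0 -0.2 0.05 0 40;0 0 0 -0.2 0.05 0 40"

```text
time: 12.6
eef_pos: [487.8, 175.2, 37.4]
eef_rot: [0.467, 1.498, 0.097]
contact_force: [-4.7, -3.4, 7.6]
gripper_width: 0.566
```

Run:
```python
from h import *
st=robot.state();print(st['torque'],st['contact_force'],st['eef_pos'])
```

```text
[-0.23549214  0.553453    0.29047762] [-4.69113928 -3.37953095  7.57060616] [487.83638546 175.16644318  37.41343242]
```

Run:
```python
from h import *
s=snap('scene'); f=7;r0,c0=190,345
im=cv2.resize(s['img'][r0:r0+65,c0:c0+100,::-1],None,fx=f,fy=f,interpolation=cv2.INTER_CUBIC)
st=robot.state()
nb=st['eef_pos'][:2]+R2(HT)@[0,-11.4]
for a,col in((0,(0,0,255)),(2,(0,255,255))):
    a=np.radians(a); 
    def pt(x,l,h): return [*(nb+R2(HT)@[x,l*np.cos(a)-h*np.sin(a)]),24+l*np.sin(a)+h*np.cos(a)]
    for h in(0,30):
        cv2.polylines(im,[((proj(s,[pt(25,60,h),pt(25,120,h),pt(-25,120,h),pt(-25,60,h)])-[c0,r0])*f+3).round().astype(np.int32)],True,col,1)
cv2.imwrite('pics/s9.png',im)
```

```text
(no output)
```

View pics/s9.png

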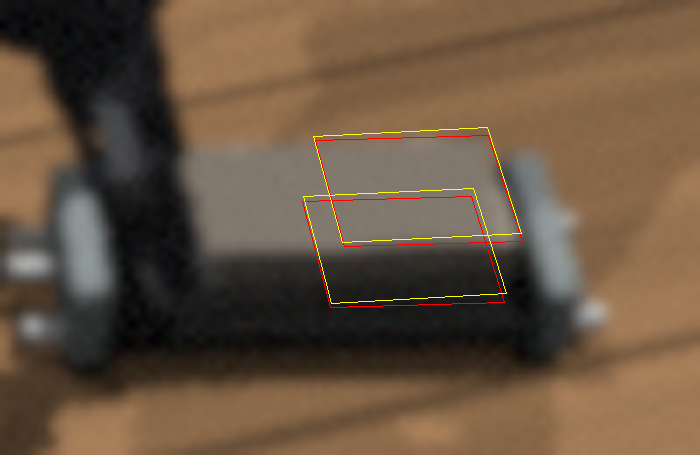

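Last view: the stone lies flat along the bed. Its front edge (200,253)–(520,247) is parallel to the level model and there are gaps at both jaws. I'll release and retreat straight up.

Emit:
apply_moves:
  plan: "0 0 0 0 0 0 50;0 0 0 0 0 0 54;0 0 0 0 0 0 60;0 0 0 0 0 0 68;0 0 0 0 0 0 76;0 0 0 0 0 0 76;0 0 0.1 0 0 0 76;0 0 0.3 0 0 0 76;0 0 0.7 0 0 0 76;0 0 1.3 0 0 0 76;0 0 2 0 0 0 76;0 -0.5 2.8 0 0 0 76;0 -1.3 3.3 0 0 0 76;0 -2.2 3.3 0 0 0 76;0 -3.2 3.3 0 0 0 76;0 -4.2 3.3 0 0 0 76;0 -4.8 3.3 0 0 0 76;0 -5 3.3 0 0 0 76;0 -5 3.3 0 0 0 76"

```text
time: 14.55
eef_pos: [487.4, -25.7, 168.6]
eef_rot: [0.469, 1.498, 0.094]
contact_force: [0.2, 0.2, 0.3]
gripper_width: 0.89
```

Run:
```python
from h import *
import pickle
st=robot.state();print(st['time'],st['contact_force'].round(1),st['eef_pos'].round(1))
s=snap('top'); hsv=cv2.cvtColor(s['img'],cv2.COLOR_RGB2HSV)
g=((hsv[...,1]<50)&(hsv[...,2]>90)).astype(np.uint8); g[:160]=0;g[215:]=0;g[:,:150]=0;g[:,230:]=0
n,l,sta,ce=cv2.connectedComponentsWithStats(g)
for i in range(1,n):
    if sta[i,4]>60:
        c=np.argwhere(l==i)[:,::-1].astype(np.float32); r=cv2.minAreaRect(c); b=cv2.boxPoints(r)
        w=((back(s,b,[54]*4)[:,:2]-H0)@R2(HT)).round(1); print(sta[i],r,w.tolist(),'mean',w.mean(0))
S=pickle.load(open('S.pkl','rb'))['top']
d=cv2.absdiff(s['img'],S['img']).max(2)[135:225,398:438]; print('coconut diff px>40:',(d>40).sum(), 'of',d.size)
s2=snap('scene'); g2=cv2.cvtColor(s2['img'],cv2.COLOR_RGB2HSV)
P=[[*(H0+R2(HT)@[x,y]),54] for x,y in((25,60),(25,-60),(-25,-60),(-25,60))]
m=np.zeros((420,560),np.uint8); cv2.fillPoly(m,[proj(s2,P).round().astype(np.int32)],1)
k=((g2[...,1]<50)&(g2[...,2]>90)).astype(np.uint8); k[:195]=0;k[255:]=0;k[:,:360]=0;k[:,:]=k; k[:,425:]=0
print('scene IoU',(m&k).sum()/(m|k).sum(), cv2.minAreaRect(np.argwhere(k)[:,::-1].astype(np.float32)), proj(s2,P).mean(0))
```

```text
14.55 [0.2 0.2 0.3] [487.4 -25.7 168.6]
[150 165   7  28 118] ((153.0, 178.5), (27.0, 6.0), 90.0) [[28.9, 86.3], [31.8, 72.3], [-30.1, 56.8], [-33.1, 70.7]] mean [-0.625 71.525]
[ 154  169   55   31 1119] ((180.9423065185547, 183.78846740722656), (51.18631362915039, 21.965007781982422), 11.309932708740234) [[-25.6, 63.6], [25.9, 65.9], [27.8, -55.3], [-23.4, -57.2]] mean [1.175 4.25 ]
[211 179  11  28 145] ((216.00003051757812, 192.50001525878906), (5.093247413635254, 28.134132385253906), 14.03624439239502) [[-33.8, -74.5], [31.7, -75.4], [31.3, -87.4], [-34.2, -86.4]] mean [ -1.25  -80.925]
coconut diff px>40: 2026 of 3600
scene IoU 0.7615062761506276 ((391.92803955078125, 220.8917694091797), (21.21615982055664, 64.1952896118164), 89.10482788085938) [391.03048062 217.25602769]
```

Run:
```python
from h import *
delta([192.7,-541.7,231.3],Ro.from_rotvec([0.95537538,1.35347498,-0.95272603]))
```

```text
shift [ -7.355 -12.942   1.577] turn [ -3.194   2.934 -11.192] t 14.65 pos [486.9 -24.  168.2] F [ 1.3  0.1 -0.4] w 0.889
```

Emit:
apply_moves:
  plan: "0 -0.6 0.8 -0.3 0.3 -1.1 76;0 -1.4 1.6 -0.6 0.5 -2 76;0 -2.2 2 -0.8 0.7 -2.8 76;-0.8 -3.3 2 -1 0.9 -3.6 76;-1.6 -4.4 2 -1.2 1.1 -4.5 76;-2.4 -5.5 2 -1.5 1.3 -5.4 76;-3.2 -6.6 2 -1.8 1.6 -6.4 76;-4 -7.7 2 -2.1 1.8 -7.4 76;-4.8 -8.8 2 -2.4 2.1 -8.3 76;-5.6 -9.9 2 -2.7 2.4 -9.3 76;-6.4 -11 2 -2.9 2.6 -10.1 76;-7 -12 2 -3.1 2.8 -10.8 85;-7.35 -12.7 1.8 -3.2 2.93 -11.2 85;-7.35 -12.94 1.58 -3.2 2.93 -11.2 85;-7.35 -12.94 1.58 -3.2 2.93 -11.2 85;-7.35 -12.94 1.58 -3.2 2.93 -11.2 85;-7.35 -12.94 1.58 -3.2 2.93 -11.2 85"

```text
time: 16.35
eef_pos: [194.6, -541.2, 231.5]
eef_rot: [0.954, 1.353, -0.952]
contact_force: [0.2, 0.2, 0.3]
gripper_width: 0.995
```

Run:
```python
from h import *
import pickle
st=robot.state();print(st['time'],st['contact_force'].round(1),st['eef_pos'].round(1))
S=pickle.load(open('S.pkl','rb'))
for n,(r0,r1,c0,c1) in {'top':(135,225,398,438),'scene':(215,285,135,185)}.items():
    d=cv2.absdiff(snap(n)['img'],S[n]['img']).max(2)[r0:r1,c0:c1]; print(n,'coconut diff px>40:',(d>40).sum(),'of',d.size)
s2=snap('scene'); 
def hw(x,y,z): return [*(H0+R2(HT)@[x,y]),z]
print('exp corners',proj(s2,[hw(x,y,54) for x,y in((25,60),(25,-60),(-25,-60),(-25,60))]).round(1).tolist())
v=cv2.cvtColor(s2['img'],cv2.COLOR_RGB2GRAY)
for c in(380,395,410): print('col',c,list(zip(range(196,242,2),v[196:242:2,c].tolist())))
for r in(214,220): print('row',r,list(zip(range(348,432,3),v[r,348:432:3].tolist())))
t=snap('top'); v=cv2.cvtColor(t['img'],cv2.COLOR_RGB2GRAY)
print('top exp',proj(t,[hw(x,y,54) for x,y in((25,60),(25,-60),(-25,-60),(-25,60))]).round(1).tolist(), proj(t,[hw(0,70,38),hw(0,-70,38)]).round(1).tolist())
p=proj(t,[hw(0,y,46) for y in range(-90,92,2)])
val=cv2.remap(v,p[None,:,0].astype(np.float32),p[None,:,1].astype(np.float32),cv2.INTER_LINEAR)[0]
print(list(zip(range(-90,92,2),val.tolist())))
```

```text
16.35 [0.2 0.2 0.3] [ 194.6 -541.2  231.5]
top coconut diff px>40: 0 of 3600
scene coconut diff px>40: 0 of 3500
exp corners [[418.6, 224.1], [367.5, 225.6], [364.3, 210.3], [413.7, 209.0]]
col 380 [(196, 119), (198, 110), (200, 101), (202, 86), (204, 91), (206, 94), (208, 95), (210, 108), (212, 116), (214, 114), (216, 116), (218, 114), (220, 115), (222, 116), (224, 110), (226, 70), (228, 42), (230, 31), (232, 29), (234, 25), (236, 26), (238, 13), (240, 30)]
col 395 [(196, 118), (198, 108), (200, 102), (202, 114), (204, 111), (206, 125), (208, 133), (210, 124), (212, 115), (214, 115), (216, 115), (218, 117), (220, 115), (222, 116), (224, 114), (226, 66), (228, 36), (230, 28), (232, 26), (234, 24), (236, 23), (238, 13), (240, 27)]
col 410 [(196, 98), (198, 112), (200, 113), (202, 122), (204, 130), (206, 131), (208, 125), (210, 133), (212, 138), (214, 138), (216, 139), (218, 138), (220, 138), (222, 140), (224, 115), (226, 47), (228, 37), (230, 29), (232, 22), (234, 24), (236, 26), (238, 14), (240, 33)]
row 214 [(348, 97), (351, 92), (354, 108), (357, 102), (360, 97), (363, 94), (366, 9
[... 1023 characters left out ...]
), (-34, 148), (-32, 148), (-30, 148), (-28, 148), (-26, 149), (-24, 150), (-22, 149), (-20, 149), (-18, 150), (-16, 149), (-14, 150), (-12, 150), (-10, 149), (-8, 149), (-6, 149), (-4, 150), (-2, 151), (0, 150), (2, 150), (4, 150), (6, 151), (8, 151), (10, 151), (12, 151), (14, 151), (16, 151), (18, 151), (20, 152), (22, 151), (24, 152), (26, 152), (28, 152), (30, 151), (32, 153), (34, 153), (36, 153), (38, 152), (40, 153), (42, 156), (44, 159), (46, 165), (48, 171), (50, 173), (52, 172), (54, 172), (56, 173), (58, 173), (60, 172), (62, 172), (64, 164), (66, 128), (68, 80), (70, 56), (72, 78), (74, 116), (76, 138), (78, 148), (80, 150), (82, 143), (84, 129), (86, 113), (88, 108), (90, 111)]
```

```bash
python3 -c "
from bench import robot
print(robot.job_done())"
```

```text
the job is handed in; nothing more can be done
None
```

The stone is lying on the holder's bed between the two jaws, and the job is handed in at about 16.5 s of the 43 s allowed. I pressed the scoop end with shut fingers until the stone tipped. I then gripped it across the raised end, lifted it clear, levelled it and carried it to the holder. I lowered it until it touched the bed, let go and backed away to the start pose.

**Last checks:**
- **Stone on the bed:** its top edge is within 1 px of where a stone flat on the bed should show. It lies between the jaws about 1° off lengthwise.
- **Centring:** the scene camera puts it about 1 mm off centre and the top camera about 2–4 mm towards the +y jaw. These differ by about the calibration error, and both ends stay clear of the jaws.
- **Coconut pieces:** their image patches show no change from the start in either camera.
- **Arm:** it touches nothing, with a reading of about 0 N at the tool.

**Checks that disagreed:**
- **Coconut comparison:** an earlier check showed large changes, but the arm was in a different place then. The changes vanished once the arm was back at its start pose.
- **Touchdown:** the contact torques suggested the gripped end touched the bed first. I pitched the far end down about 1.6° before letting go, and a picture then showed it flat.

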